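# Hang an amplifier on the equipment rail and hold it pressed for fastening

## Robot

A 6-joint arm with a two-finger parallel gripper is mounted at the origin on the work surface. World frame = base frame: x ahead of the robot, y to its left, z up, the work surface at z = 0. Lengths are in m, angles in rad, forces in N, time in s.
With the tool pointing down it reaches from about 0.225 to 0.725 m from the base axis. Payload 3.1 kg.
Tool frame: the origin (TCP) lies between the finger pads; the fingertips stand 22 mm ahead of it and the grasp point (between the pads) lies 3 mm ahead of it; z points along the fingers, y is the direction in which the jaws open and shut (so a half turn about z gives the same grasp; the last joint's range is limited). The gripper opens to 85 mm and grips with 20 to 120 N. Pads are 22 mm wide; open, the fingers measure 114 mm over their backs; the gripper's body (76 mm by 85 mm) begins 54 mm behind the grasp point. The pads swing forward as they close: fully open they stand 13 mm farther back than shut.
Start: joints at [-1.258, 0.048, 0.099, 1.622, 0, 1.443], TCP at [0.224, -0.475, 0.253] pointing down, gripper open.
Joint ranges: [-2.91, 2.91], [-0.99, 1.94], [-1.21, 1.42], [-2.12, 2.29], [-1.49, 1.47], [-3.14, 3.14]. Speed limits (rad/s): [2.79, 2.79, 3.14, 3.14, 3.14, 3.14].

## Interface

Orientations are given as a unit quaternion [x, y, z, w].
In Python, from rig import get_state, grab_frame, hand_in gives the robot as it stands.
- The arm moves only by the tool jog_arm, never from a script. Its arguments are lists of equal length, an entry for each row: "slide": the shift along the tool's x, y, z in units of 30 mm (1.0 is 30 mm), a list of three; "yaw": the turn about the tool's z in units of 8 degrees (1.0 is 8 degrees). A call has 1 to 20 rows; each row is the pose to reach, as a shift and turn from the pose commanded when the call began, along the tool's axes at that moment; what a row does not reach only later rows make up. A row lasts 1/8 s, in which the tool goes at most 62.5 mm and 10.7 degrees, less where a joint would pass 70% of its speed; a pose out of reach is approached as far as the arm can. A call with a gripper value outside its range is refused whole. "gripper" is the opening, from 0 (shut) to 1 (fully open), set as the call begins (left out, the last holds). The fingers move at their own pace and stop on an object; "squeeze" is the grip in N (left out, the last holds). Time passes only in rows, so rows that repeat a pose let the fingers close. It gives the time, the measured TCP pose, the force and the opening at its end, in the units of the state.
- get_state(): the state, without advancing time (a new reading comes with each control period).
- grab_frame(name): name is "side" or "top" or "wrist"; returns a dict with "pixels" (420x560x3 uint8, blue, green, red), "fx", "fy", "cx", "cy" (pixels), "world_from_camera" (4x4, takes a point from camera to world coordinates); the wrist camera has in their place "T_tool_cam" (4x4, takes a point from camera to tool coordinates, whose origin is the TCP and whose axes are the flange's). Camera axes: x right, y down, z forward; pixel columns grow to the right and rows downward; lengths in m; the calibration is good to about 2 mm. A picture is of the moment at which its call begins: read the wrist's pose just before it. There is no depth.
- hand_in(): hands the job in, once; it reports no verdict.
The state is a dict: "t": time; "q": joint angles; "joint_vel": joint speeds; "tau": joint torques, N m; "position": TCP position; "eef_rot": TCP orientation; "force": force on the tool from outside, world axes, zero at the start; "moment": the same for the moment, N m; "gripper_width": opening from 0.0 (shut) to 1.0 (fully open).
Only numpy, scipy, OpenCV 4.12 (cv2) and the standard library are available. Lean on these libraries where they do the work, as an engineer would, in place of code of your own. Each camera call takes 0.05 s, during which the arm holds its last target. There are 200 camera calls.

## Task

Hook the amplifier box with the folded hook bracket over the rubber-sleeved part of the equipment rail from the robot's side, hook fully down and back plate centred on the sleeve. Then push it squarely against the rail with a steady force of about 12 N, so that a colleague on the far side can put in the clamp screws: keep that push for at least three seconds without a break, and finish while still holding it pressed there. Do it gently, without slamming into the rail or driving it against the end of its buffers, and leave the plain box, the dish, the screwdriver and the mouse where they are.

Things in the scene. Friction and masses are not known exactly. Their poses are not given: they have to be found in the camera images.
- amp: amplifier: upright aluminium box 40 x 56 x 85 mm high (x -24 to +16 mm; sockets low on its -x face stick out 12 mm) on a steel back plate 80 mm wide, 96 high (x +16 to +20), folded at the top into a hook towards +x. Only this box has a hook. 0.42 kg or so. Origin: underside, middle plane; z up. Grip its bare 56 mm wide sides from above, near the box's top
- amp_lip (a point): centre of the underside of the hook's 4 mm lip, at x +32, y 0, z +92 mm of the amplifier, axes as the amplifier's. The hook is 24 mm clear inside in x (12 mm either side of this point); its 4 mm thick tail hangs 24 mm below this point, at x +44 to +48
- stand: the rail's fixed stand with the rail it carries: two 30 mm aluminium posts on foot plates, 380 mm apart, 215 mm tall, behind the rail as seen from the robot. Origin on the bench under the bar, midway along it; +x square to the rail, away from the robot's side; y along the rail; z up
- rail_seat (a point): centre of the top of the black rubber sleeve on the bar, 200 mm above the bench, 40 mm to the -y side of the stand's middle; axes as the stand's, moves with the rail. Sleeve: 100 mm long, 15 thick in x (7.5 either side), 33 high; bar: 12 x 30 mm, 460 long. The lip goes on the sleeve's top, the back plate against its -x face
- rail (a joint): how far the bar is pushed along the stand's +x against its rubber buffers (m), 0 at rest; the buffers yield 1 mm for every 3 N of push, and reach their end at 10 mm
- spare_box: bystander: plain aluminium box, same size as the amplifier's box (40 x 56 x 85 mm) but without bracket or hook, 0.45 kg; origin on its underside
- dish: bystander: covered clear Petri dish, 90 mm across, 16 mm high; origin centre of its underside
- driver: bystander: screwdriver lying on the far side of the rail, for the colleague; origin under it
- mouse: bystander: black computer mouse, 100 x 58 x 34 mm; origin centre of its underside
Not all that is in view belongs to the job. What is shaped like the amp but orange or pink is not meant.

How it is judged:
By the outcome, as a careful person would: the job done as asked, in the order asked, and still so for the second after the job is handed in, while the arm keeps its last pose, push and grip.
It also fails if it takes over 56 s, if anything falls off the work surface, if the arm or the gripper's body presses on something with over 40 N, if the wrist force passes 120 N, or if a joint passes its speed limit or range.

## Working session

There is one attempt and no reset: what is moved stays moved. The work goes in short steps, Python scripts to look and compute and a tool call to move; the robot and the scene stay as the last step left them, time stands still between calls to the robot, and variables do not carry over. Pictures are saved under pics/ and viewed, about 8 in all and at most 12, crops included, and the job is handed in when it is done.

Besides the shell and the picture viewer there is one more tool, called after ">>>" by a JSON object that holds its "fn" and its "kwargs", one argument or row to a line. jog_arm: Moves the arm, as the interface text tells. Its arguments: {"type":"object","properties":{"slide":{"type":"array"},"yaw":{"type":"array"},"gripper":{"type":"number"},"squeeze":{"type":"number"}},"required":["slide","yaw"]}

```bash
mkdir -p pics; ls
cat > h.py <<'E'
import numpy as np, cv2, json
from rig import get_state, grab_frame, hand_in
from scipy.spatial.transform import Rotation as R
def snap(n,f):
    s=get_state(); g=grab_frame(n); cv2.imwrite(f'pics/{f}.png',g['pixels'])
    if n=='wrist':
        T=np.eye(4);T[:3,:3]=R.from_quat(s['eef_rot']).as_matrix();T[:3,3]=s['position'];M=T@np.array(g['T_tool_cam'])
    else: M=np.array(g['world_from_camera'])
    json.dump(dict(K=[g['fx'],g['fy'],g['cx'],g['cy']],M=M.tolist()),open(f'pics/{f}.json','w'))
def cal(f):
    d=json.load(open(f'pics/{f}.json'));return d['K'],np.array(d['M'])
def ray(f,u,v):
    (fx,fy,cx,cy),M=cal(f);d=M[:3,:3]@np.array([(u-cx)/fx,(v-cy)/fy,1]);return M[:3,3],d
def onz(f,u,v,z):
    o,d=ray(f,u,v);return o+d*(z-o[2])/d[2]
def proj(f,P):
    (fx,fy,cx,cy),M=cal(f);p=(np.atleast_2d(P)-M[:3,3])@M[:3,:3];return np.c_[fx*p[:,0]/p[:,2]+cx,fy*p[:,1]/p[:,2]+cy]
E
python3 - <<'E'
from h import *
for n in('top','side'):
    snap(n,n+'0');K,M=cal(n+'0');print(K,M.round(3).tolist())
print(get_state())
E
```

```text
pics
[384.2723251776321, 384.2723251776321, 287.5397023913748, 203.8768069082581] [[-0.031, -0.992, 0.122, 0.451], [-1.0, 0.03, -0.008, 0.006], [0.004, -0.122, -0.993, 1.046], [0.0, 0.0, 0.0, 1.0]]
[428.50030659644, 428.50030659644, 275.53971634851996, 216.64100723698567] [[-0.744, -0.445, 0.499, -0.067], [-0.668, 0.494, -0.557, 0.697], [0.001, -0.747, -0.664, 0.971], [0.0, 0.0, 0.0, 1.0]]
{'t': 0.1, 'q': array([-1.25777241e+00,  4.87053002e-02,  9.77207689e-02,  1.62199023e+00,
        1.80590229e-05,  1.44301275e+00]), 'joint_vel': array([-7.28159463e-05, -1.13129464e-03,  1.45169364e-03,  2.28922404e-03,
        9.01764724e-04,  7.63710923e-04]), 'tau': array([ 2.78521671e-03, -3.39852583e+01,  3.20935392e+01,  1.57966779e-02,
       -4.44120133e-05,  7.37049675e-06]), 'position': array([ 0.22384433, -0.47432332,  0.25220236]), 'eef_rot': array([ 9.75808683e-01,  2.18623484e-01, -9.17484383e-05, -1.08538306e-03]), 'force': array([-0.46085693,  0.82237418,  0.5394079 ]), 'moment': array([-0.0061591 ,  0.05021592, -0.03249883]), 'gripper_width': 0.9961063920592432}
```

View pics/top0.png

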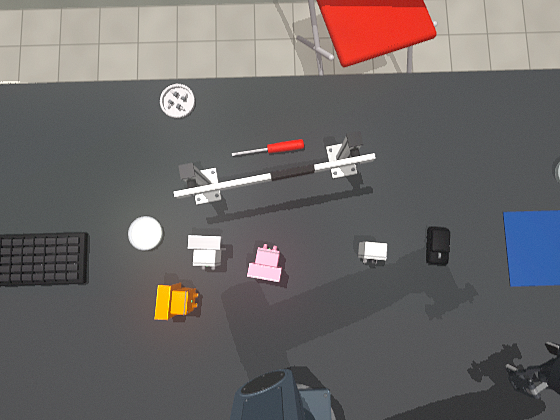

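View pics/side0.png

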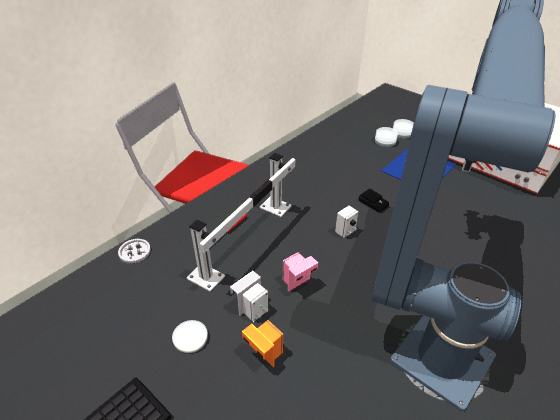

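Candidates for the amplifier: the grey box at top (205,250) has a wide plate and a hook. The grey box at (373,251) is plain, so it's the spare. The pink (266,263) and orange (177,301) ones are not meant. I'll confirm this with an enlarged crop.

Run:
```python
from h import *
a=cv2.imread('pics/top0.png');b=cv2.imread('pics/side0.png')
c1=cv2.resize(a[215:285,170:250],None,fx=5,fy=5,interpolation=cv2.INTER_CUBIC)
c2=cv2.resize(b[260:330,215:295],None,fx=5,fy=5,interpolation=cv2.INTER_CUBIC)
c3=cv2.resize(a[140:205,165:385],(800,236),interpolation=cv2.INTER_CUBIC)
cv2.imwrite('pics/c0.png',np.vstack([np.hstack([c1,c2]),c3]))
```

```text
(no output)
```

View pics/c0.png

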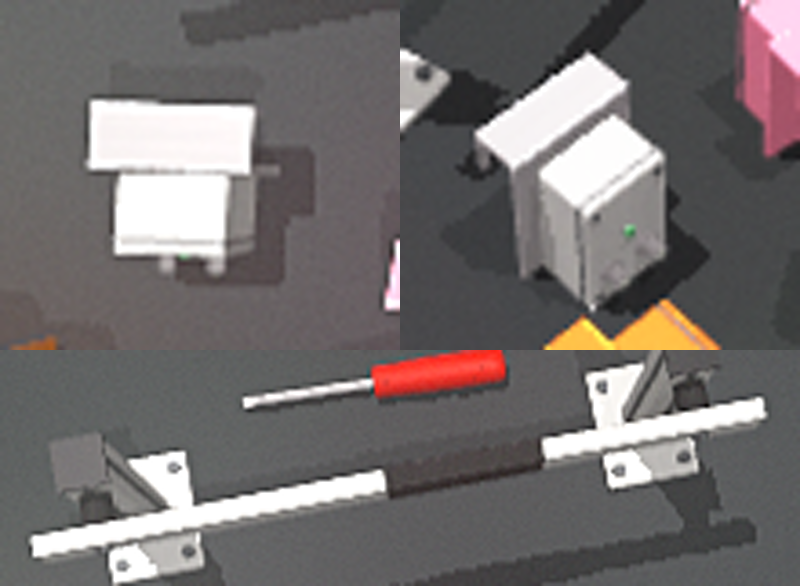

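Run:
```python
from h import *
f='top0'
P=[onz(f,170+u/5,215+v/5,.096) for u,v in[(90,100),(256,105),(253,173),(88,166)]]
P=np.array(P);print(P.round(4), P.mean(0), [np.linalg.norm(P[i]-P[(i+1)%4]).round(4) for i in range(4)])
s=220/800
for n,u,v in[('L',30,541),('Lb',32,556),('R',764,400),('Rb',766,420),('sl',385,474),('slb',390,497),('sr',541,441),('srb',546,462)]:
    print(n,onz(f,165+u*s,140+(v-350)*s,.2).round(4))
P=onz(f,373,245,.085);print('spare',P)
for n,u,v in[('dish',145,233),('mouse',438,245),('pink',266,263),('orange',177,301)]:print(n,onz(f,u,v,.02).round(3))
```

```text
[[0.4973 0.2452 0.096 ]
 [0.4923 0.1636 0.096 ]
 [0.4591 0.1654 0.096 ]
 [0.465  0.2462 0.096 ]] [0.47842538 0.20511745 0.096     ] [np.float64(0.0818), np.float64(0.0333), np.float64(0.081), np.float64(0.0323)]
L [0.5874 0.2518 0.2   ]
Lb [0.5781 0.2505 0.2   ]
R [ 0.6621 -0.2022  0.2   ]
Rb [ 0.6494 -0.2027  0.2   ]
sl [0.6225 0.0339 0.2   ]
slb [0.608  0.0312 0.2   ]
sr [ 0.6403 -0.0629  0.2   ]
srb [ 0.627  -0.0655  0.2   ]
spare [ 0.45880244 -0.2115883   0.085     ]
dish [0.51  0.379 0.02 ]
mouse [ 0.454 -0.399  0.02 ]
pink [0.421 0.059 0.02 ]
orange [0.33  0.293 0.02 ]
```

The crop confirms it: the box at top (205,250) has the folded hook, pointing away from the robot, with sockets towards the robot. Measured hook 81×33 mm at z = 96 mm (80×32 nominal). Amp yaw is about -3.8°, rail yaw about +9.3°, and the sleeve top is at about (0.6245, -0.016). I'll move over the amp with a half turn to keep the last joint in range.

>>> {"fn": "jog_arm", "kwargs": {
  "slide": [
    [16.3, -17.4, 0],
    [16.3, -17.4, 0],
    [16.3, -17.4, 0],
    [16.3, -17.4, 0],
    [16.3, -17.4, 0],
    [16.3, -17.4, 0],
    [16.3, -17.4, 0],
    [16.3, -17.4, 0],
    [16.3, -17.4, 0],
    [16.3, -17.4, 0],
    [16.3, -17.4, 0],
    [16.3, -17.4, 0],
    [16.3, -17.4, 0],
    [16.3, -17.4, 0],
    [16.3, -17.4, 0],
    [16.3, -17.4, 0],
    [16.3, -17.4, 0]
  ],
  "yaw": [-1.3, -2.6, -3.9, -5.2, -6.5, -7.8, -9.1, -10.4, -11.7, -13, -14.3, -15.6, -16.9, -18.2, -18.86, -18.86, -18.86],
  "gripper": 1
}}

```text
t: 2.22
position: [0.4434, 0.2058, 0.253]
eef_rot: [0.034, 0.999, -0.0, -0.0]
force: [0.4, 0.5, -1.4]
gripper_width: 1.001
```

Run:
```python
from h import *
snap('wrist','w1');s=get_state();print(s['t'],s['position'],R.from_quat(s['eef_rot']).as_matrix().round(4).tolist(),s['q'].round(2),s['force'])
print(cal('w1')[1].round(3),cal('w1')[0])
```

```text
2.275 [0.44339868 0.20584676 0.25308753] [[-0.9976, 0.0686, -0.0005], [0.0686, 0.9976, -0.0001], [0.0004, -0.0001, -1.0]] [ 0.3  -0.05  0.01  1.62  0.    0.37] [ 0.11262712  0.10612293 -1.02484922]
[[ 0.069  0.96   0.273  0.374]
 [ 0.998 -0.066 -0.019  0.21 ]
 [-0.001  0.273 -0.962  0.374]
 [ 0.     0.     0.     1.   ]] [355.59158948465387, 355.59158948465387, 283.80970637975366, 212.50337474013955]
```

View pics/w1.png

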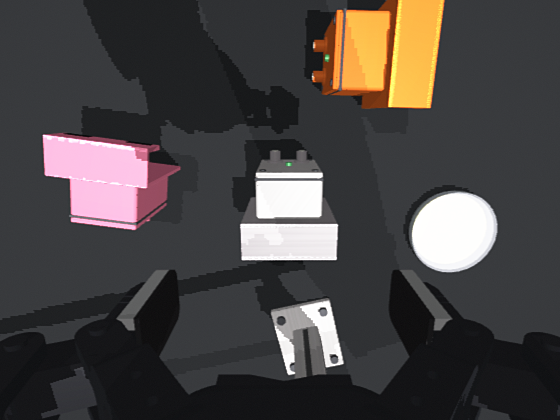

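The wrist view shows the amp centred, with the hook top spanning (241,222)–(337,260) and the box top spanning (256,181)–(323,217).

Run:
```python
from h import *
c=np.array([onz('w1',u,v,.096) for u,v in[(241,260),(337,260),(336,222),(241.5,222)]]);print(c.round(4),c.mean(0).round(4))
b=np.array([onz('w1',u,v,.085) for u,v in[(256,181),(323,179),(323,217),(256,219)]]);print(b.round(4),b.mean(0).round(4))
g=cv2.cvtColor(cv2.imread('pics/w1.png'),cv2.COLOR_BGR2GRAY);print(g[245,232:246],g[245,330:345],g[252:266,260],g[252:266,320],g[215:228,245],g[215:228,332])
```

```text
[[0.4916 0.1656 0.096 ]
 [0.4971 0.2465 0.096 ]
 [0.4635 0.2466 0.096 ]
 [0.4582 0.1694 0.096 ]] [0.4776 0.207  0.096 ]
[[0.4271 0.1833 0.085 ]
 [0.4292 0.2384 0.085 ]
 [0.4618 0.2372 0.085 ]
 [0.4597 0.1803 0.085 ]] [0.4445 0.2098 0.085 ]
[ 60  58  59  58  59  60  58  52  66 190 226 225 224 223] [236 236 237 237 239 249 207  98  46  47  50  50  50  51  50] [230 229 226 226 244 250 250 255  97  45  34  32  33  33] [237 235 234 236 239 237 243 255  91  36  48  49  50  51] [ 92  93  92  92  93  92  90  80 118 255 255 251 255] [ 85  87  86  85  85  84  82  74  97 252 255 251 243]
```

>>> {"fn": "jog_arm", "kwargs": {
  "slide": [
    [0.06, 0.08, 1],
    [0.06, 0.08, 2],
    [0.06, 0.08, 3],
    [0.06, 0.08, 4],
    [0.06, 0.08, 4.8],
    [0.06, 0.08, 5.5],
    [0.06, 0.08, 6.05],
    [0.06, 0.08, 6.05]
  ],
  "yaw": [0, 0, 0, 0, 0, 0, 0, 0]
}}

```text
t: 3.28
position: [0.4407, 0.208, 0.0703]
eef_rot: [0.034, 0.999, -0.001, -0.002]
force: [-0.2, 0.1, -0.6]
gripper_width: 0.998
```

>>> {"fn": "jog_arm", "kwargs": {
  "slide": [
    [0, 0, 0],
    [0, 0, 0],
    [0, 0, 0],
    [0, 0, 0],
    [0, 0, 0],
    [0, 0, 0],
    [0, 0, 0],
    [0, 0, 0]
  ],
  "yaw": [0, 0, 0, 0, 0, 0, 0, 0],
  "gripper": 0,
  "squeeze": 70
}}

```text
t: 4.28
position: [0.4432, 0.209, 0.0735]
eef_rot: [0.034, 0.999, 0.001, 0.002]
force: [0.6, 1.8, 6.4]
gripper_width: 0.645
```

>>> {"fn": "jog_arm", "kwargs": {
  "slide": [
    [0, 0, -0.3],
    [0, 0, -1],
    [0, 0, -2],
    [0, 0, -3],
    [0, 0, -4],
    [0, 0, -5],
    [0, 0, -5.5],
    [-0.2, -0.6, -5.7],
    [-0.5, -1.6, -5.7],
    [-0.9, -2.8, -5.7],
    [-1.3, -4, -5.7],
    [-1.7, -5.2, -5.7],
    [-2.1, -6.5, -5.7],
    [-2.35, -7.4, -5.7],
    [-2.52, -8, -5.7],
    [-2.52, -8, -5.7],
    [-2.52, -8, -5.7],
    [-2.52, -8, -5.7]
  ],
  "yaw": [0, 0, 0, 0, 0, 0, 0, -0.1, -0.3, -0.5, -0.7, -0.9, -1.2, -1.5, -1.65, -1.65, -1.65, -1.65]
}}

```text
t: 6.52
position: [0.5008, -0.0353, 0.2425]
eef_rot: [-0.082, 0.997, 0.0, -0.0]
force: [0.1, -0.0, -3.3]
gripper_width: 0.644
```

Run:
```python
from h import *
snap('top','top2');snap('side','side2');s=get_state();print(s['t'],s['position'],R.from_quat(s['eef_rot']).as_matrix().round(4).tolist(),s['q'].round(2),s['force'],s['gripper_width'])
a=cv2.imread('pics/top2.png');b=cv2.imread('pics/side2.png')
c1=cv2.resize(a[140:220,220:360],(800,457),interpolation=cv2.INTER_CUBIC)
cv2.imwrite('pics/c2.png',c1)
cv2.imwrite('pics/c3.png',cv2.resize(b[150:300,180:380],(800,600),interpolation=cv2.INTER_CUBIC))
```

```text
6.625 [ 0.50097808 -0.03537503  0.24277554] [[-0.9866, -0.1633, -0.0002], [-0.1633, 0.9866, 0.0002], [0.0002, 0.0002, -1.0]] [-0.2  -0.01  0.02  1.6   0.   -0.37] [-0.64145626 -0.72874607 -3.92774507] 0.6433581986011017
```

View pics/c2.png

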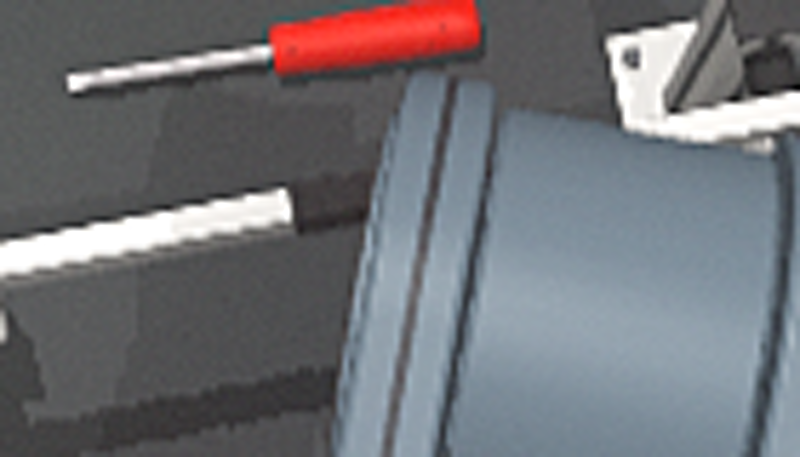

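View pics/c3.png

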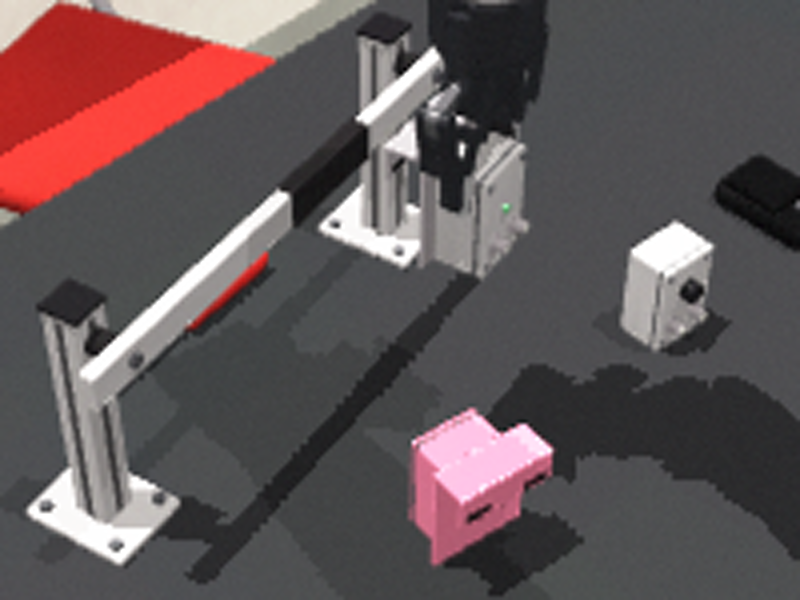

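The top view is blocked by the arm. The side view shows the amp held upright, hook towards the rail, in front of the sleeve (c3 (285,190)–(365,120)). I'll check both pose estimates by overlaying wireframes on this view.

```bash
cat >> h.py <<'E'
def Rz(a): return R.from_euler('z',a).as_matrix()
def box(lo,hi,a,o):
    c=np.array([[x,y,z] for x in(lo[0],hi[0]) for y in(lo[1],hi[1]) for z in(lo[2],hi[2])])
    return c@Rz(a).T+np.array(o)
def overlay(f,out,boxes,x0,y0,w,h,k):
    im=cv2.resize(cv2.imread(f'pics/{f}.png')[y0:y0+h,x0:x0+w],None,fx=k,fy=k,interpolation=cv2.INTER_CUBIC)
    for b,col in boxes:
        p=((proj(f,b)-[x0,y0]+.5)*k).astype(int)
        for i in range(8):
            for j in(1,2,4):
                if not i&j: cv2.line(im,tuple(map(int,p[i])),tuple(map(int,p[i|j])),col,1,cv2.LINE_AA)
    cv2.imwrite(f'pics/{out}.png',im)
def models(seat,ar,dx=0.0345,dz=.0735):
    s=get_state();M=R.from_quat(s['eef_rot']).as_matrix();a=np.arctan2(-M[1,0],-M[0,0]);u=np.array([np.cos(a),np.sin(a),0])
    o=s['position']+u*(dx-.032)-[0,0,dz]
    return [(box([-.0075,-.05,-.033],[.0075,.05,0],ar,seat),(0,255,0)),(box([-.006,-.19,-.0315],[.006,.27,-.0015],ar,seat),(255,255,0)),
     (box([-.024,-.028,0],[.016,.028,.085],a,o),(0,0,255)),(box([.016,-.04,0],[.02,.04,.096],a,o),(255,0,255)),(box([.02,-.04,.092],[.048,.04,.096],a,o),(0,165,255))],a,o
E
python3 - <<'E'
from h import *
b,a,o=models([.6245,-.0158,.2],.163);print(np.degrees(a),o)
overlay('side2','c4',b,200,150,130,100,6)
E
```

```text
9.397860411377712 [ 0.50344453 -0.0349668   0.16927554]
```

View pics/c4.png

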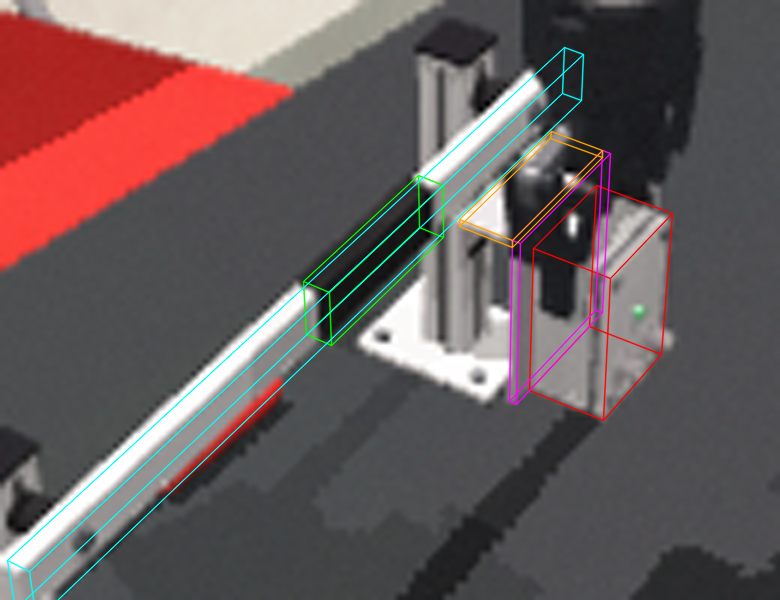

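Model and image agree to about 1–1.5 px (≈3 mm). I'll refine the sleeve ends along the bar and the bar's edges across it by sampling intensity profiles in the existing pictures.

Run:
```python
from h import *
from scipy.ndimage import map_coordinates as mc
seat=np.array([.6245,-.0158,.2]);a=.163;X=Rz(a)[:,0];Y=Rz(a)[:,1]
def prof(f,P):
    g=cv2.cvtColor(cv2.imread(f'pics/{f}.png'),cv2.COLOR_BGR2GRAY).astype(float);p=proj(f,P);return mc(g,[p[:,1],p[:,0]],order=1)
def cross(t,v,up):
    d=np.gradient(v)*(1 if up else -1);i=d.argmax();lo,hi=v[max(i-12,0)],v[min(i+12,len(v)-1)];m=(lo+hi)/2
    j=[k for k in range(max(i-12,0),min(i+12,len(v)-1)) if (v[k]-m)*(v[k+1]-m)<=0];return t[j[0]] if j else np.nan
t=np.arange(-.09,.09,.0005)
for f,off in(('top0',[0,-.001]),('side0',[-.0065,-.010]),('side0',[-.0065,-.02])):
    P=seat+np.outer(t,Y)+off[0]*X+[0,0,off[1]];v=prof(f,P);h=len(t)//2
    print(f,'sleeve ends',cross(t[:h],v[:h],False),cross(t[h:],v[h:],True))
# across the bar in top view (top face z=.1985), at bar y stations
s=np.arange(-.03,.03,.0005)
for f in('top0','side0'):
  for y in(-.16,-.12,-.08,.08,.12,.17,.22):
    v=prof(f,seat+y*Y+np.outer(s,X)+[0,0,-.0015])
    h=len(s)//2;print(f,y,cross(s[:h],v[:h],True),cross(s[h:],v[h:],False))
```

```text
top0 sleeve ends -0.04899999999999996 0.05100000000000013
side0 sleeve ends -0.04099999999999995 0.058500000000000135
side0 sleeve ends -0.041499999999999954 0.058500000000000135
top0 -0.16 -0.002999999999999975 0.010500000000000037
top0 -0.12 -0.001999999999999974 0.009500000000000036
top0 -0.08 -0.003999999999999976 0.010000000000000037
top0 0.08 -0.002999999999999975 0.011000000000000038
top0 0.12 -0.0034999999999999754 0.010000000000000037
top0 0.17 -0.00899999999999998 0.009500000000000036
top0 0.22 -0.027999999999999997 0.010500000000000037
side0 -0.16 -0.003999999999999976 0.010500000000000037
side0 -0.12 -0.002999999999999975 0.010000000000000037
side0 -0.08 -0.0034999999999999754 0.010000000000000037
side0 0.08 -0.02149999999999999 0.009500000000000036
side0 0.12 -0.002999999999999975 0.009500000000000036
side0 0.17 -0.002999999999999975 0.009500000000000036
side0 0.22 -0.002999999999999975 0.010000000000000037
```

Run:
```python
from h import *
from scipy.ndimage import map_coordinates as mc
a=.163;X=Rz(a)[:,0];Y=Rz(a)[:,1];seat=np.array([.6245,-.0158,.2])+.0035*X+.004*Y
print(seat)
t=np.arange(-.07,.07,.001)
def pr(f,P):
    g=cv2.cvtColor(cv2.imread(f'pics/{f}.png'),cv2.COLOR_BGR2GRAY).astype(float);p=proj(f,P);return mc(g,[p[:,1],p[:,0]],order=1).astype(int)
for f,ox,oz in(('side0',-.0068,-.015),('side2',-.0068,-.015),('top0',0,-.001)):
    v=pr(f,seat+np.outer(t,Y)+ox*X+[0,0,oz]);print(f,list(zip((t*1000).round().astype(int)[12:32],v[12:32])),'\n',list(zip((t*1000).round().astype(int)[108:132],v[108:132])))
# vertical on sleeve ends / bar front face: top and bottom edges
z=np.arange(-.05,.02,.001)
for y in(.1,.15):
    print(y,list(zip((z*1000).round().astype(int),pr('side0',seat+y*Y-.006*X+np.outer(z,[0,0,1])))))
b,am,o=models(seat,a)
# tool-side check: amp box -x face vertical edges in side2, at heights 0.02..0.06
Xa=Rz(am)[:,0];Ya=Rz(am)[:,1];w=np.arange(-.04,.04,.001)
print('ampface',list(zip((w*1000).round().astype(int),pr('side2',o+np.outer(w,Ya)-.024*Xa+[0,0,.045]))))
```

```text
[ 0.62730449 -0.01128504  0.2       ]
side0 [(np.int64(-58), np.int64(135)), (np.int64(-57), np.int64(130)), (np.int64(-56), np.int64(123)), (np.int64(-55), np.int64(117)), (np.int64(-54), np.int64(111)), (np.int64(-53), np.int64(105)), (np.int64(-52), np.int64(96)), (np.int64(-51), np.int64(81)), (np.int64(-50), np.int64(67)), (np.int64(-49), np.int64(51)), (np.int64(-48), np.int64(36)), (np.int64(-47), np.int64(21)), (np.int64(-46), np.int64(18)), (np.int64(-45), np.int64(18)), (np.int64(-44), np.int64(19)), (np.int64(-43), np.int64(19)), (np.int64(-42), np.int64(19)), (np.int64(-41), np.int64(19)), (np.int64(-40), np.int64(19)), (np.int64(-39), np.int64(18))] 
 [(np.int64(38), np.int64(19)), (np.int64(39), np.int64(19)), (np.int64(40), np.int64(20)), (np.int64(41), np.int64(20)), (np.int64(42), np.int64(20)), (np.int64(43), np.int64(19)), (np.int64(44), np.int64(22)), (np.int64(45), np.int64(24)), (np.int64(46), np.int64(27)), (np.int64(47), np.int64(30)), (np.int64(48), np.int64(34)), (np.int64(49), np.int64(53)), (np.int64(50), np.int64(73)), (np.int64(51), np.int64(93)), (np.in
[... 9209 characters left out ...]
), np.int64(147)), (np.int64(18), np.int64(147)), (np.int64(19), np.int64(147)), (np.int64(20), np.int64(147)), (np.int64(21), np.int64(147)), (np.int64(22), np.int64(147)), (np.int64(23), np.int64(147)), (np.int64(24), np.int64(147)), (np.int64(25), np.int64(147)), (np.int64(26), np.int64(147)), (np.int64(27), np.int64(146)), (np.int64(28), np.int64(147)), (np.int64(29), np.int64(147)), (np.int64(30), np.int64(147)), (np.int64(31), np.int64(147)), (np.int64(32), np.int64(146)), (np.int64(33), np.int64(138)), (np.int64(34), np.int64(131)), (np.int64(35), np.int64(123)), (np.int64(36), np.int64(115)), (np.int64(37), np.int64(107)), (np.int64(38), np.int64(106)), (np.int64(39), np.int64(106))]
```

The corrected seat is about (0.6274, -0.012). Both views agree on +3.5 mm across and about +3.3 mm along. I'll move over the rail and lower to just above it.

>>> {"fn": "jog_arm", "kwargs": {
  "slide": [
    [-0.5, 0.02, 0],
    [-1.3, 0.04, 0],
    [-2.1, 0.06, 0],
    [-2.8, 0.08, 0],
    [-3.14, 0.08, 0],
    [-3.14, 0.08, 0.5],
    [-3.14, 0.08, 1],
    [-3.14, 0.08, 1],
    [-3.14, 0.08, 1],
    [-3.14, 0.08, 1]
  ],
  "yaw": [0, 0, 0, 0, 0, 0, 0, 0, 0, 0]
}}

```text
t: 7.88
position: [0.5939, -0.0186, 0.2137]
eef_rot: [-0.081, 0.997, -0.0, 0.001]
force: [0.4, 0.2, -3.4]
gripper_width: 0.643
```

Run:
```python
from h import *
snap('side','side3');s=get_state();print(s['t'],s['position'],s['force'],s['moment'])
b,a,o=models([.6274,-.012,.2],.163);print(a,o)
overlay('side3','c5',b,220,130,110,82,7)
```

```text
7.925 [ 0.59394133 -0.018593    0.21368462] [ 0.51708416  0.02946613 -3.75951706] [-0.00408787  0.01517669 -0.02295614]
0.16276901016901177 [ 0.59640829 -0.01818787  0.14018462]
```

View pics/c5.png

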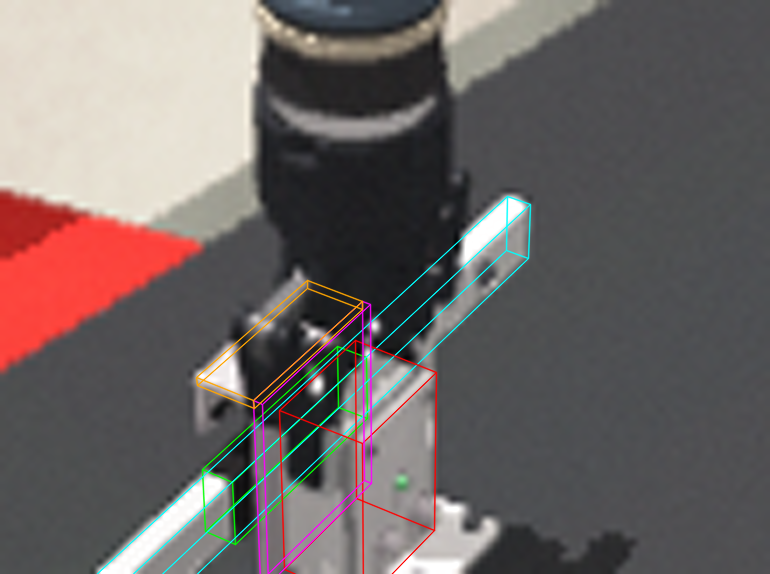

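The overlay fits: the lip is over the sleeve and the tail is on the far side (c5 (200,400)). Now lowering slowly.

>>> {"fn": "jog_arm", "kwargs": {
  "slide": [
    [0, 0.03, 0.12],
    [0, 0.03, 0.24],
    [0, 0.03, 0.36],
    [0, 0.03, 0.48],
    [0, 0.03, 0.6],
    [0, 0.03, 0.72],
    [0, 0.03, 0.82],
    [0, 0.03, 0.86],
    [0, 0.03, 0.86]
  ],
  "yaw": [0, 0, 0, 0, 0, 0, 0, 0, 0]
}}

```text
t: 9.05
position: [0.5935, -0.0176, 0.1869]
eef_rot: [-0.081, 0.997, 0.0, -0.0]
force: [-0.0, 0.8, -4.0]
gripper_width: 0.645
```

>>> {"fn": "jog_arm", "kwargs": {
  "slide": [
    [0, 0, 0.05],
    [0, 0, 0.1],
    [0, 0, 0.1],
    [0, 0, 0.1]
  ],
  "yaw": [0, 0, 0, 0]
}}

```text
t: 9.55
position: [0.5936, -0.0176, 0.184]
eef_rot: [-0.081, 0.997, 0.0, 0.0]
force: [0.0, 0.1, -2.9]
gripper_width: 0.641
```

>>> {"fn": "jog_arm", "kwargs": {
  "slide": [
    [0, 0, 0.04],
    [0, 0, 0.04],
    [0, 0, 0.04]
  ],
  "yaw": [0, 0, 0]
}}

```text
t: 9.93
position: [0.5935, -0.0176, 0.1828]
eef_rot: [-0.081, 0.997, 0.0, -0.0]
force: [0.1, -0.8, -3.6]
gripper_width: 0.644
```

>>> {"fn": "jog_arm", "kwargs": {
  "slide": [
    [0, 0, 0.03],
    [0, 0, 0.03],
    [0, 0, 0.03]
  ],
  "yaw": [0, 0, 0]
}}

```text
t: 10.3
position: [0.5936, -0.0176, 0.1819]
eef_rot: [-0.081, 0.997, -0.0, 0.0]
force: [0.6, -0.3, -3.2]
gripper_width: 0.646
```

>>> {"fn": "jog_arm", "kwargs": {
  "slide": [
    [0, 0, 0.03],
    [0, 0, 0.03],
    [0, 0, 0.03]
  ],
  "yaw": [0, 0, 0]
}}

```text
t: 10.68
position: [0.5938, -0.0176, 0.1815]
eef_rot: [-0.081, 0.997, -0.0, 0.0]
force: [-0.9, -0.2, -1.2]
gripper_width: 0.644
```

>>> {"fn": "jog_arm", "kwargs": {
  "slide": [
    [0, 0, 0.04],
    [0, 0, 0.04],
    [0, 0, 0.04],
    [0, 0, 0.04]
  ],
  "yaw": [0, 0, 0, 0]
}}

```text
t: 11.18
position: [0.5942, -0.0175, 0.1813]
eef_rot: [-0.081, 0.997, -0.0, 0.001]
force: [-0.8, 1.0, 5.1]
gripper_width: 0.647
```

The lip has landed (lip height ≈0.200 m, force rises). I'll ease the down-load slightly and advance in small steps.

>>> {"fn": "jog_arm", "kwargs": {
  "slide": [
    [0, 0, -0.02],
    [-0.03, 0, -0.02],
    [-0.06, 0, -0.02],
    [-0.09, 0, -0.02],
    [-0.09, 0, -0.02]
  ],
  "yaw": [0, 0, 0, 0, 0]
}}

```text
t: 11.8
position: [0.5954, -0.0173, 0.1814]
eef_rot: [-0.081, 0.997, -0.0, -0.001]
force: [-4.7, 1.7, 7.3]
gripper_width: 0.646
```

>>> {"fn": "jog_arm", "kwargs": {
  "slide": [
    [-0.03, 0, 0],
    [-0.05, 0, 0],
    [-0.05, 0, 0],
    [-0.05, 0, 0]
  ],
  "yaw": [0, 0, 0, 0]
}}

```text
t: 12.3
position: [0.5964, -0.0172, 0.1814]
eef_rot: [-0.081, 0.997, -0.0, -0.001]
force: [-6.3, -0.7, 8.0]
gripper_width: 0.645
```

Lip friction is carrying some of the push, so I'll unload it a little before going on.

>>> {"fn": "jog_arm", "kwargs": {
  "slide": [
    [0, 0, -0.03],
    [0, 0, -0.055],
    [0, 0, -0.055],
    [0, 0, -0.055]
  ],
  "yaw": [0, 0, 0, 0]
}}

```text
t: 12.8
position: [0.5973, -0.0171, 0.1815]
eef_rot: [-0.081, 0.997, -0.0, -0.001]
force: [-3.4, -0.7, 2.6]
gripper_width: 0.644
```

>>> {"fn": "jog_arm", "kwargs": {
  "slide": [
    [-0.03, 0, 0],
    [-0.05, 0, 0],
    [-0.05, 0, 0],
    [-0.05, 0, 0]
  ],
  "yaw": [0, 0, 0, 0]
}}

```text
t: 13.3
position: [0.5988, -0.0168, 0.1815]
eef_rot: [-0.081, 0.997, -0.0, -0.001]
force: [-3.9, -1.0, 0.7]
gripper_width: 0.645
```

>>> {"fn": "jog_arm", "kwargs": {
  "slide": [
    [-0.03, 0, 0],
    [-0.06, 0, 0],
    [-0.06, 0, 0],
    [-0.06, 0, 0]
  ],
  "yaw": [0, 0, 0, 0]
}}

```text
t: 13.8
position: [0.5997, -0.0166, 0.1816]
eef_rot: [-0.081, 0.997, -0.0, -0.002]
force: [-6.2, -1.7, 0.6]
gripper_width: 0.646
```

>>> {"fn": "jog_arm", "kwargs": {
  "slide": [
    [-0.03, 0, 0],
    [-0.06, 0, 0],
    [-0.06, 0, 0],
    [-0.06, 0, 0]
  ],
  "yaw": [0, 0, 0, 0]
}}

```text
t: 14.3
position: [0.6005, -0.0165, 0.1816]
eef_rot: [-0.081, 0.997, -0.0, -0.003]
force: [-9.7, -1.4, 3.0]
gripper_width: 0.647
```

>>> {"fn": "jog_arm", "kwargs": {
  "slide": [
    [-0.02, 0, -0.01],
    [-0.04, 0, -0.02],
    [-0.04, 0, -0.02],
    [-0.04, 0, -0.02]
  ],
  "yaw": [0, 0, 0, 0]
}}

```text
t: 14.8
position: [0.6009, -0.0164, 0.1816]
eef_rot: [-0.081, 0.997, -0.0, -0.004]
force: [-10.6, -1.8, 2.1]
gripper_width: 0.644
```

Run:
```python
from h import *
snap('side','side4');s=get_state();M=R.from_quat(s['eef_rot']).as_matrix();X=np.array([np.cos(.163),np.sin(.163),0])
print(s['t'],s['position'],s['force'],s['force']@X,s['moment'],M.round(4).tolist())
d=(s['force']@X)
b,a,o=models(np.array([.6274,-.012,.2])-X*d/3000,.163);print(a,o)
overlay('side4','c6',b,215,150,110,82,7)
```

```text
14.85 [ 0.60090686 -0.01640962  0.18163052] [-10.27849517  -2.03707378   1.31153331] -10.4728271919587 [-0.68144622  1.660175    0.05441648] [[-0.9868, -0.162, -0.0073], [-0.162, 0.9868, -0.0014], [0.0074, -0.0002, -1.0]]
0.16275596866046038 [ 0.60337382 -0.01600452  0.10813052]
```

View pics/c6.png

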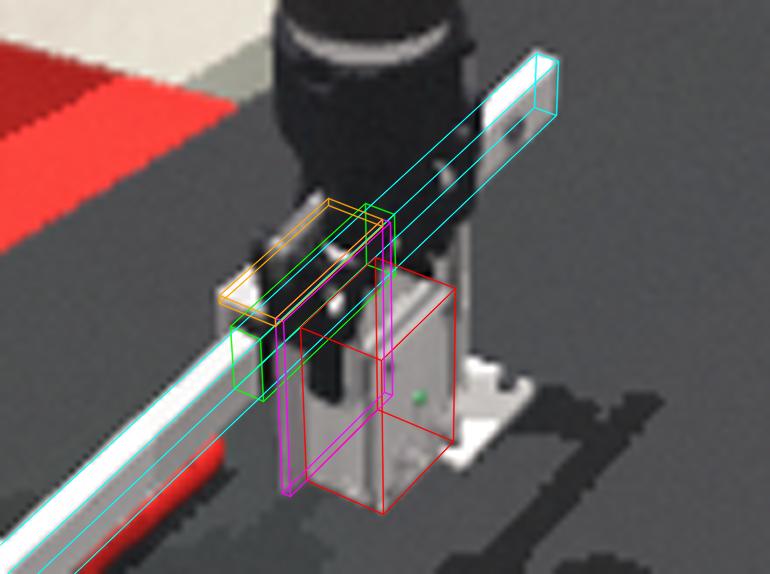

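The picture shows the hook over the sleeve with the plate against it. The sleeve's left end (260,360) stands clear of the plate edge (278,400) as modelled. Push is now 10.5 N, so I'll trim to 12 N.

>>> {"fn": "jog_arm", "kwargs": {
  "slide": [
    [-0.015, 0, 0],
    [-0.03, 0, 0],
    [-0.03, 0, 0],
    [-0.03, 0, 0],
    [-0.03, 0, 0],
    [-0.03, 0, 0]
  ],
  "yaw": [0, 0, 0, 0, 0, 0]
}}

```text
t: 15.6
position: [0.6014, -0.0163, 0.1816]
eef_rot: [-0.081, 0.997, -0.0, -0.004]
force: [-12.4, -3.2, 1.6]
gripper_width: 0.644
```

```bash
cat > m.py <<'E'
from h import *
X=np.array([np.cos(.163),np.sin(.163),0]);F=[]
for i in range(6):
    g=grab_frame('side');s=get_state();F.append([s['force']@X,s['force'][2]])
print(s['t'],s['position'].round(4),np.round(F,1).tolist(),np.mean(F,0))
E
python3 m.py
```

```text
15.9 [ 0.6014 -0.0163  0.1816] [[-11.8, 2.1], [-12.4, 1.9], [-11.3, 2.1], [-12.3, 1.4], [-11.5, 1.6], [-11.7, 2.5]] [-11.8360092    1.93239824]
```

The push averages 11.8 N. Holding it.

>>> {"fn": "jog_arm", "kwargs": {
  "slide": [
    [0, 0, 0],
    [0, 0, 0],
    [0, 0, 0],
    [0, 0, 0],
    [0, 0, 0],
    [0, 0, 0],
    [0, 0, 0],
    [0, 0, 0],
    [0, 0, 0],
    [0, 0, 0],
    [0, 0, 0],
    [0, 0, 0],
    [0, 0, 0],
    [0, 0, 0],
    [0, 0, 0],
    [0, 0, 0]
  ],
  "yaw": [0, 0, 0, 0, 0, 0, 0, 0, 0, 0, 0, 0, 0, 0, 0, 0]
}}

```text
t: 17.9
position: [0.6013, -0.0164, 0.1816]
eef_rot: [-0.081, 0.997, -0.0, -0.004]
force: [-11.7, -3.0, 2.3]
gripper_width: 0.648
```

>>> {"fn": "jog_arm", "kwargs": {
  "slide": [
    [0, 0, 0],
    [0, 0, 0],
    [0, 0, 0],
    [0, 0, 0],
    [0, 0, 0],
    [0, 0, 0],
    [0, 0, 0],
    [0, 0, 0],
    [0, 0, 0],
    [0, 0, 0],
    [0, 0, 0],
    [0, 0, 0],
    [0, 0, 0],
    [0, 0, 0],
    [0, 0, 0],
    [0, 0, 0]
  ],
  "yaw": [0, 0, 0, 0, 0, 0, 0, 0, 0, 0, 0, 0, 0, 0, 0, 0]
}}

```text
t: 19.9
position: [0.6014, -0.0163, 0.1816]
eef_rot: [-0.081, 0.997, -0.0, -0.004]
force: [-11.7, -3.4, 2.3]
gripper_width: 0.645
```

```bash
python3 m.py
python3 - <<'E'
from h import *
snap('top','top5')
a=cv2.imread('pics/top0.png').astype(int);b=cv2.imread('pics/top5.png').astype(int)
for n,(x0,y0,x1,y1) in dict(spare=(350,235,395,270),dish=(125,212,165,252),driver=(228,135,308,160),mouse=(422,222,455,268)).items():
    print(n,abs(a-b)[y0:y1,x0:x1].mean().round(1))
s=get_state();print(s['eef_rot'],s['gripper_width'])
E
```

```text
20.2 [ 0.6014 -0.0163  0.1816] [[-11.2, 2.4], [-12.4, 2.2], [-12.0, 1.9], [-10.8, 1.8], [-11.0, 1.2], [-11.9, 1.6]] [-11.55899045   1.85567594]
spare 10.4
dish 9.6
driver 45.2
mouse 6.6
[-8.13155330e-02  9.96679548e-01 -4.34036376e-04 -4.18025917e-03] 0.6440399042807706
```

View pics/top5.png

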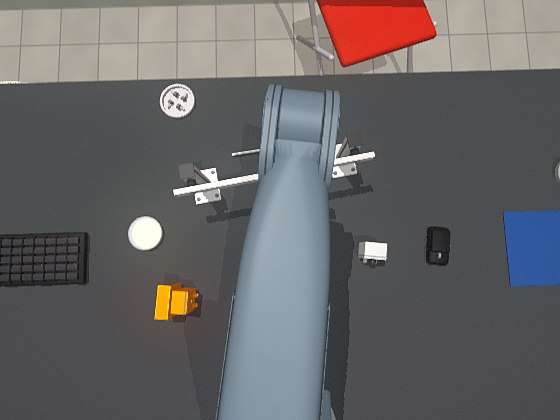

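The push has held steady for over 4.5 s. The spare box, dish and mouse are where they were. The arm hides the screwdriver's handle, but its tip is still at (232,154).

```bash
python3 -c "
from rig import *
print(hand_in())"
```

```text
the job is handed in; nothing more can be done
None
```

The amplifier is hooked over the rubber sleeve and was being pressed squarely against the rail at about 12 N when I handed in, at about 20 s on the robot's clock.

- **Push:** The average was 11.8 N at the start of the hold and 11.6 N at the end, with single readings from 10.8 to 12.4 N. It held for over 4.5 s. At 3 N per mm that is about 4 mm of buffer travel, well short of the 10 mm end.
- **Seating:** The lip rests on the sleeve top at about 0.200 m with a light down-load of about 5–6 N. I eased that load during the push because the lip's friction was carrying part of it.
- **Alignment:** The yaw matches the rail to about 0.1°, and the arm's give leaves a forward tilt of about 0.4°. The top and side cameras first disagreed by about 3 mm along the rail. After correcting for that, I expect the plate to be centred on the sleeve to within about 2 mm.
- **Other items:** In the last top picture, the spare box, dish and mouse are where they started. The arm hid the screwdriver's handle, so I could only confirm that its tip had not moved.

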